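# Unclip the filter cartridge from a stainless filter box

### The job

Two inserts are snapped into the top of the shallow stainless filter box. Take out the filter cartridge, the insert with a round pipe stub between its two spring tabs: pinch its tabs together, lift it straight out and stand it upright on the floor of the empty compartment of the aluminium parts tray, setting it down rather than dropping it. Leave the other insert snapped in its place, and let go of the cartridge.

Things in the scene. Friction and masses are not known exactly. Their poses are not given: they have to be found in the camera images.
- filter_tabs (a point): Filter cartridge, black, 2 steel tabs, 20 mm round metal stub between. Point: midway between the tabs at pinch height, 26 mm over the deck, 76 over its foot, 14 under the tab tops. z up. Tabs at +x and -x, 24 wide (y), outer faces 48 apart; each slides in 8 mm (7 N), freed by 6: pinch fully (15-40 N), keep pinching to carry. Body 44 x 56, 50 mm below deck: raise 55. Stub tops 24 mm over point.
- plug_tabs (a point): The other insert, a blanking plug: same black body and steel tabs as the filter cartridge, but nothing stands between its tabs (flat top 14 mm above the deck, 12 mm below this point). Point and axes as for the filter cartridge. It stays snapped in.
- housing: Filter box, stainless steel, fixed, 150 (x) by 260 (y) by 75 mm high with a flat deck on top; origin at the centre of its underside, z up. The deck has openings at y = +65 and -65 mm, one insert in each, either way round; black ears 4 mm thick lie on the deck at each insert's y ends. A pipe stub 40 mm in diameter sticks 35 mm out of the +x side, 40 mm up.
- tray_free (a point): Centre of the floor of the empty compartment of the parts tray (aluminium, fixed, 170 x 230 x 30 mm); 5 mm above the table, z up. The compartment is 162 (x) by 109 (y) mm inside, walls 25 mm above this floor. The other compartment, at -y, holds two upright steel pipe stubs 40 mm high.
Mind the look-alikes: they are no part of the job. Leave any pink look-alike of the part that bears filter_tabs alone.

How it is judged:
By the outcome, as a careful person would: the job done as asked, in the order asked, and still so for the second after the job is handed in, with the robot touching nothing.
It also fails if it takes over 40 s, if anything falls off the work surface, if the arm or the gripper's body presses on something with over 40 N, if the wrist force passes 120 N, or if a joint passes its speed limit or range.

### The arm

A 6-joint arm with a two-finger parallel gripper is mounted at the origin on the work surface. World frame = base frame: x ahead of the robot, y to its left, z up, the work surface at z = 0. Lengths are in mm, angles in degrees, forces in N, time in s.
With the tool pointing down it reaches from about 300 to 850 mm from the base axis. Payload 4.2 kg.
Tool frame: the origin (TCP) lies on the centre line of the jaws, within the pads' length; the fingertips stand 14 mm ahead of it and the grasp point (between the pads) lies 5 mm behind it; z points along the fingers, y is the direction in which the jaws open and shut (so a half turn about z gives the same grasp; the last joint's range is limited). The gripper opens to 91 mm and grips with 3 to 60 N. Pads are 32 mm wide; open, the fingers measure 118 mm over their backs; the gripper's body (76 mm by 178 mm) begins 60 mm behind the grasp point.
Start: joints at [-67.838, 18.312, 89.639, -0, 72.044, -1.146], TCP at [227.516, -528.089, 227.976] pointing down, gripper open.
Joint ranges: [-177.97, 177.97], [-48.28, 115.42], [12.27, 149.76], [-77.06, 257.06], [2.81, 150.46], [-146.56, 146.56]. Speed limits (degrees/s): [147.25, 147.25, 180, 180, 180, 180].

### API

Orientations are given as [roll, pitch, yaw] about the fixed x, y, z axes, in that order (R = Rz(yaw) Ry(pitch) Rx(roll)).
In Python, from workcell import env gives the robot as it stands.
- The arm moves only by the tool play_rows, never from a script. Its argument "increments" is a list of rows, each a list of 5 numbers: the shift along the world's x, y, z in mm, then the turn about the world's z in degrees, then the closure, from 0 (fully open) to 1 (shut). In form: [[x, y, z, yaw, fingers], ...]. A call has 1 to 20 rows; each row shifts and turns the commanded pose from where the row before left it; what a row does not reach is not made up. A row lasts 1/8 s, in which the tool goes at most 62.5 mm and 10.7 degrees, less where a joint would pass 70% of its speed; a pose out of reach is approached as far as the arm can. A call is refused whole if a number of a shift passes 62.5 or a number of a turn 10.7, either way. A call with a gripper value outside its range is refused whole. The fingers move at their own pace and stop on an object; "newtons" is the grip in N (left out, the last holds). Time passes only in rows, so rows that do not move let the fingers close. It gives the time, the measured TCP pose, the force and the opening at its end, in the units of the state.
- env.state(): the state, without advancing time (a new reading comes with each control period).
- env.grab_frame(name): name is "scene" or "top" or "wrist"; returns the picture (400x640x3 uint8, red, green, blue); there is no depth.
- env.calibration(name): a dict with "fx", "fy", "cx", "cy" (pixels), "dist_coeffs" ([k1, k2, p1, p2, k3] as OpenCV has them; the pictures are not rectified), "R" (3x3) and "t" (3): a world point X has camera coordinates R X + t; the wrist camera has in their place "hand_eye" (4x4, takes a point from camera to tool coordinates, whose origin is the TCP and whose axes are the flange's). Camera axes: x right, y down, z forward; pixel columns grow to the right and rows downward; lengths in mm; the calibration is good to about 2 mm. A picture is of the moment at which its call begins: read the wrist's pose just before it. calibration takes no time and is no camera call.
- env.job_done(): hands the job in, once; it reports no verdict.
The state is a dict: "time_s": time; "qpos": joint angles; "qvel": joint speeds; "effort": joint torques, N m; "ee_pos": TCP position; "ee_rot": TCP orientation; "force": force on the tool from outside, world axes, zero at the start; "torque": the same for the moment, N m; "gripper_width": finger opening in mm.
Only numpy, scipy, OpenCV 4.12 (cv2) and the standard library are available. Lean on these libraries where they do the work, as an engineer would, in place of code of your own. Each camera call takes 0.05 s, during which the arm holds its last target.

## Working session

There is one attempt and no reset: what is moved stays moved. The work goes in short steps, Python scripts to look and compute and a tool call to move; the robot and the scene stay as the last step left them, time stands still between calls to the robot, and variables do not carry over. Pictures are saved under pics/ and viewed, and the job is handed in when it is done.

Besides the shell and the picture viewer there is one more tool, called after "Call:" in YAML: its name, and indented under it one key for each argument. play_rows: Moves the arm, as the interface text tells. Its arguments: {"type":"object","properties":{"increments":{"type":"array"},"newtons":{"type":"number"}},"required":["increments"]}

```bash
mkdir -p pics; ls; python3 - <<'E'
from workcell import env
import cv2
s=env.state(); print({k:s[k] for k in ('time_s','ee_pos','ee_rot','force','gripper_width')})
for n in('scene','top','wrist'):
    im=env.grab_frame(n); cv2.imwrite(f'pics/{n}0.png',im[:,:,::-1])
    c=env.calibration(n); print(n,c)
E
```

```text
pics
{'time_s': 0.0, 'ee_pos': array([ 227.33002627, -527.62099281,  227.12653561]), 'ee_rot': array([-1.79897593e+02, -5.44744091e-04,  2.33099811e+01]), 'force': array([0.50758532, 0.09179845, 0.47171603]), 'gripper_width': 91.3371368539142}
scene {'fx': 511.67998108766693, 'fy': 511.67998108766693, 'cx': 320.95464115361665, 'cy': 199.69930255508925, 'dist_coeffs': array([-0.14459545,  0.        ,  0.        ,  0.        ,  0.        ]), 'R': array([[ 0.42414454,  0.90553015, -0.01079646],
       [ 0.62291739, -0.30038258, -0.72231865],
       [-0.65732438,  0.29964221, -0.6914761 ]]), 't': array([-169.51259053, -287.3446843 , 1624.39670305])}
top {'fx': 373.9959288925975, 'fy': 373.9959288925975, 'cx': 320.6109796539365, 'cy': 204.2353467407259, 'dist_coeffs': array([-0.05029299,  0.        ,  0.        ,  0.        ,  0.        ]), 'R': array([[ 0.02178748, -0.99972238,  0.00897008],
       [-0.98571541, -0.02297924, -0.16684448],
       [ 0.16700429, -0.00520683, -0.98594242]]), 't': array([-95.72251795, 570.43688564, 986.55253496])}
wrist {'fx': 339.39209869385456, 'fy': 339.39209869385456, 'cx': 322.66833993521385, 'cy': 192.62809328914776, 'dist_coeffs': array([-0.01754392,  0.        ,  0.        ,  0.        ,  0.        ]), 'hand_eye': array([[ 1.27696574e-03, -9.58341738e-01, -2.85621223e-01,
         8.08314330e+01],
       [ 9.99999122e-01,  1.32464443e-03,  2.62675749e-05,
         5.29837908e-01],
       [ 3.53173249e-04, -2.85621006e-01,  9.58342588e-01,
        -1.56613792e+02],
       [ 0.00000000e+00,  0.00000000e+00,  0.00000000e+00,
         1.00000000e+00]])}
```

View pics/scene0.png

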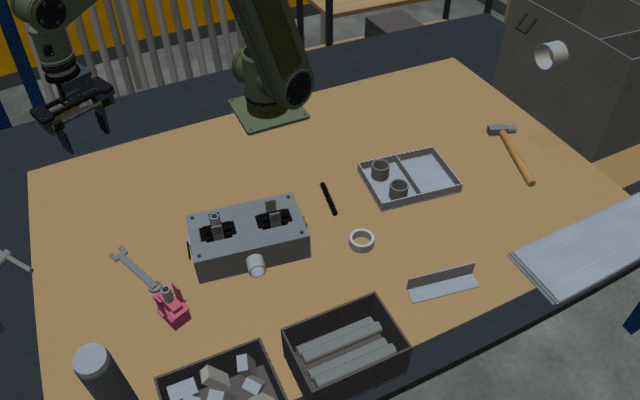

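View pics/top0.png

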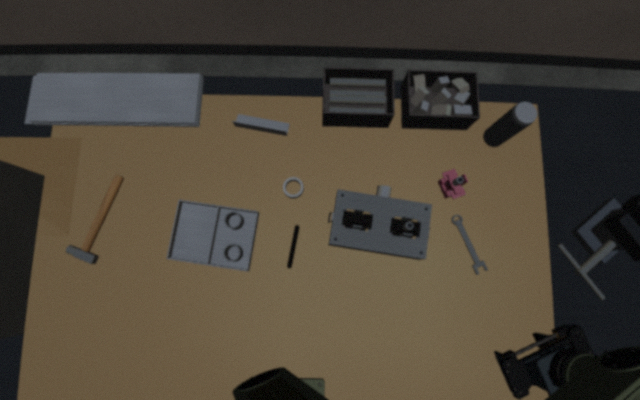

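View pics/wrist0.png

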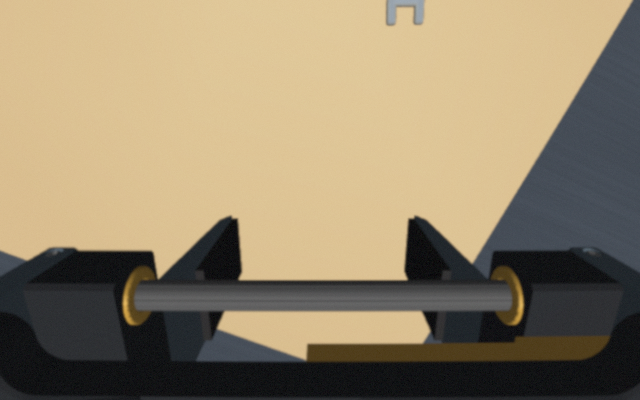

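```bash
python3 - <<'E'
import cv2,numpy as np
a=cv2.imread('pics/scene0.png')[180:290,170:320]; b=cv2.imread('pics/top0.png')[175:270,320:450]
a=cv2.resize(a,(750,550),interpolation=cv2.INTER_CUBIC);b=cv2.resize(b,(780,570),interpolation=cv2.INTER_CUBIC)
cv2.imwrite('pics/sc_crop.png',cv2.convertScaleAbs(a,alpha=1.5));cv2.imwrite('pics/top_crop.png',cv2.convertScaleAbs(b,alpha=2))
c=cv2.imread('pics/top0.png')[190:280,155:270];cv2.imwrite('pics/tray_crop.png',cv2.convertScaleAbs(cv2.resize(c,(690,540),interpolation=cv2.INTER_CUBIC),alpha=1.5))
E
```

```text
(no output)
```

View pics/sc_crop.png

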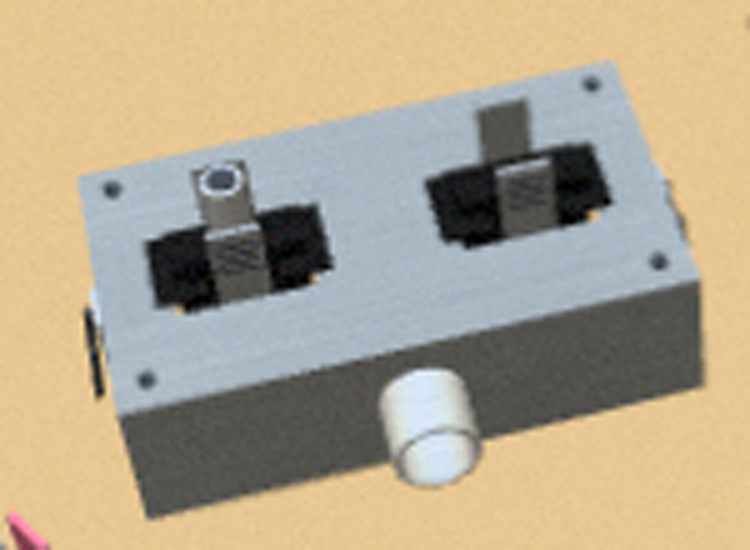

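View pics/top_crop.png

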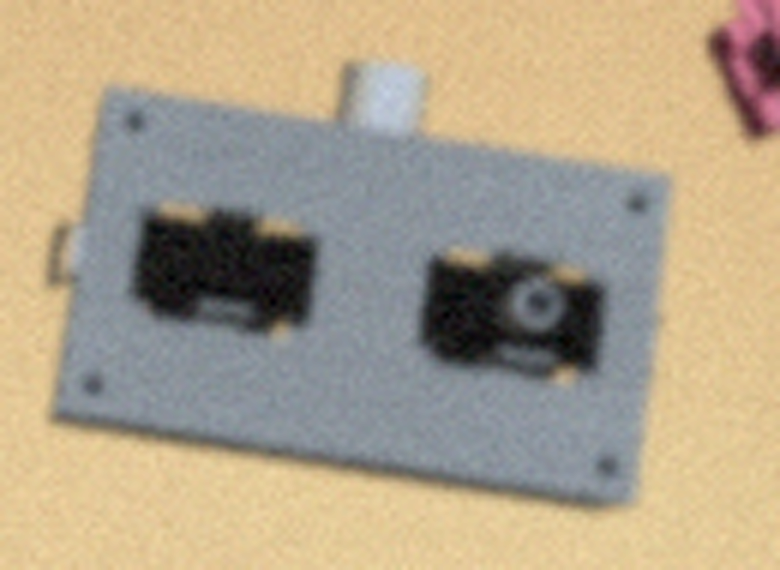

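View pics/tray_crop.png

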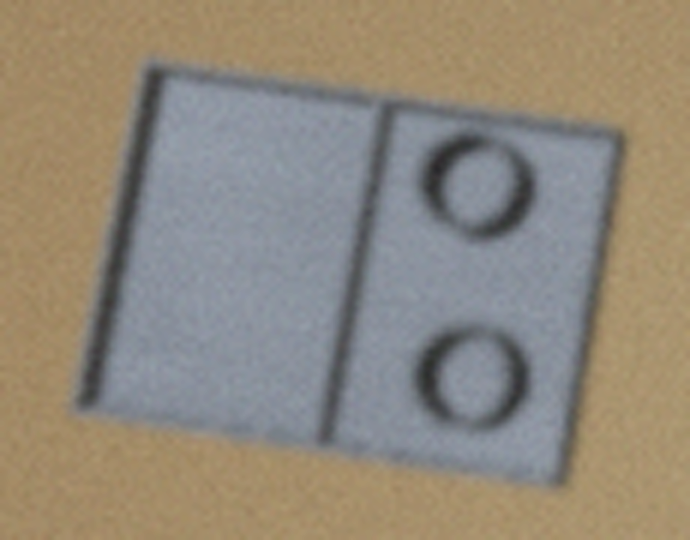

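```bash
cat > h.py <<'E'
import numpy as np,cv2,pickle
from scipy.optimize import least_squares
from scipy.spatial.transform import Rotation as Ro
from workcell import env
def proj(P,c):
    P=np.atleast_2d(P).astype(float)
    K=np.array([[c['fx'],0,c['cx']],[0,c['fy'],c['cy']],[0,0,1]])
    rv,_=cv2.Rodrigues(c['R']);return cv2.projectPoints(P,rv,np.array(c['t'],float),K,np.array(c['dist_coeffs']))[0].reshape(-1,2)
def wristcal(pos,rot):
    c=dict(env.calibration('wrist'));H=np.array(c['hand_eye'])
    T=np.eye(4);T[:3,:3]=Ro.from_euler('xyz',rot,degrees=True).as_matrix();T[:3,3]=pos
    W=np.linalg.inv(T@H);c['R']=W[:3,:3];c['t']=W[:3,3];return c
def un(p,s,o): return (np.array(p,float)+.5)/s-.5+np.array(o)
def fit(local,obs,x0):  # local pts nx3; obs list of (cal, idx, px); fit x,y,yaw
    L=np.array(local,float)
    def W(q):
        c,s=np.cos(q[2]),np.sin(q[2]);R=np.array([[c,-s,0],[s,c,0],[0,0,1]]);return L@R.T+[q[0],q[1],0]
    f=lambda q:np.concatenate([(proj(W(q)[i],c)-p).ravel() for c,i,p in obs])
    r=least_squares(f,x0,loss='soft_l1');return r.x,f(r.x).reshape(-1,2),W(r.x)
E
python3 - <<'E'
from h import *
T=env.calibration('top');S=env.calibration('scene')
L=[(75,130,75),(75,-130,75),(-75,-130,75),(-75,130,75)]
top=un([(107,88),(672,175),(633,505),(52,412)],6,(320,175))
# scene: -x edge is far (top). +y to right
sc=un([(703,282),(120,415),(80,177),(615,62)],5,(170,180))
for o in ([(T,[0,1,2,3],top)],[(S,[0,1,2,3],sc)],[(T,[0,1,2,3],top),(S,[0,1,2,3],sc)]):
    q,r,w=fit(L,o,[500,-100,-.1]);print(q[:2].round(1),np.degrees(q[2]).round(2),r.round(1).tolist())
c,s=np.cos(q[2]),np.sin(q[2]);R=np.array([[c,-s],[s,c]])
for n,y in(('+',65),('-',-65)):
    P=np.r_[R@[0,y]+q[:2],101];print(n,P.round(1),'top px',proj(P+[0,0,24],T).round(1),'scene',proj(P+[0,0,24],S).round(1))
print('ring top meas',un((538,303),6,(320,175)),'scene',un((222,180),5,(170,180)))
# tray: rim height 30
Lt=[(85,115,30),(85,-115,30),(-85,-115,30),(-85,115,30)]
tp=un([(148,62),(624,130),(560,488),(73,410)],6,(155,190))
st=np.array([(461,184),(386,207.5),(358,164.5),(432,149.5)])
for o in ([(T,[0,1,2,3],tp)],[(S,[0,1,2,3],st)],[(T,[0,1,2,3],tp),(S,[0,1,2,3],st)]):
    q,r,w=fit(Lt,o,[500,400,-.1]);print('tray',q[:2].round(1),np.degrees(q[2]).round(2),r.round(1).tolist())
c,s=np.cos(q[2]),np.sin(q[2]);R=np.array([[c,-s],[s,c]])
print('free',R@[0,115-4-54.5]+q[:2])
E
```

```text
[ 519.6 -244.8] -7.89 [[-0.4, -0.5], [-0.0, 0.1], [0.2, 0.2], [0.2, 0.2]]
[ 523.1 -244.3] 2151.97 [[0.2, -0.2], [-0.4, 0.3], [-0.1, -0.0], [0.4, -0.2]]
[ 521.1 -244.4] -7.96 [[-0.5, -1.2], [-0.1, -0.4], [0.0, -0.4], [0.0, -0.5], [-0.2, -0.8], [-0.6, -0.3], [-0.4, -0.5], [0.0, -0.7]]
+ [ 530.1 -180.   101. ] top px [[358.6 216.5]] scene [[271.9 202.7]]
- [ 512.1 -308.8  101. ] top px [[409.  224.6]] scene [[214.  215.4]]
ring top meas [409.25       225.08333333] scene [214.  215.6]
tray [483. 215.] -7.24 [[-0.1, -1.1], [0.2, -0.4], [0.1, 0.6], [-0.2, 0.7]]
tray [495.  216.1] 355.72 [[3.7, 0.3], [-0.7, -0.4], [-0.5, 1.2], [0.1, -2.8]]
tray [485.9 215.3] -6.76 [[-0.5, -1.8], [-0.0, -1.9], [0.4, -0.8], [-0.1, 0.0], [1.1, -0.2], [-5.0, -3.6], [-1.8, -2.0], [0.0, -3.8]]
free [492.57197245 271.43368017]
```

Look-alikes: the filter cartridge has a round stub between its tabs (scene 214,216; top 409,225). The blanking plug has nothing between its tabs (scene 272,212; top 358,218). The pink copy is at top 453,183 and scene 172,305. I choose the insert at the housing's −y end. Its stub pixel matches the box fit to within 0.6 px, and its pinch point comes out at about (512, −309, 101). I'll move above it and check with a close wrist view.

Call:
play_rows:
  increments:
    - [28,21,0,6,0]
    - [28,21,0,6,0]
    - [28,21,0,6,0]
    - [28,21,0,6,0]
    - [28,21,0,6,0]
    - [28,21,0,6,0]
    - [28,21,0,6,0]
    - [28,21,0,6,0]
    - [28,21,0,6,0]
    - [28,21,0,5,0]
    - [5,9,5,0,0]
    - [0,0,0,0,0]
    - [0,0,0,0,0]
  newtons: 30

```text
time_s: 1.78
ee_pos: [511.7, -309.7, 233.1]
ee_rot: [-180.0, 0.0, 82.2]
force: [0.3, 0.6, -0.6]
gripper_width: 90.8
```

```bash
python3 - <<'E'
from h import *
s=env.state();print(s['time_s'],s['ee_pos'],s['ee_rot'],s['qpos'],s['force'])
im=env.grab_frame('wrist');cv2.imwrite('pics/w1.png',im[:,:,::-1])
c=wristcal(s['ee_pos'],s['ee_rot'])
print(proj([[512.1,-308.8,125],[512.1,-308.8,101],[530.1,-180,101]],c))
E
```

```text
1.775 [ 511.65041392 -309.73549593  233.0804585 ] [-1.79985398e+02  2.88289327e-02  8.22300850e+01] [-3.22736245e+01  2.02355281e+01  8.60070406e+01 -3.36306874e-02
  7.37587638e+01 -2.44942996e+01] [ 0.27426579  0.63339717 -0.60616364]
[[322.96491053 193.39063305]
 [322.92709516 185.54181269]
 [323.71970088  23.9629309 ]]
```

View pics/w1.png

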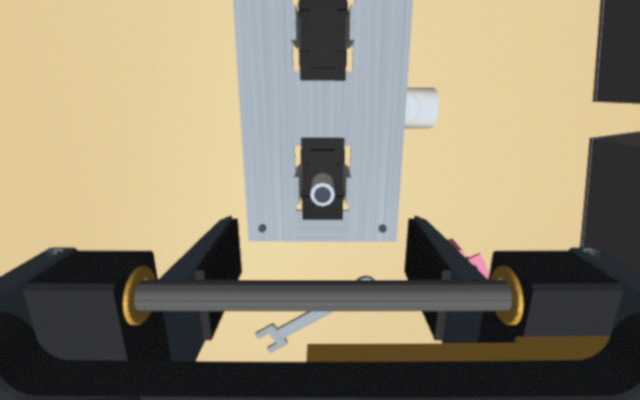

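The wrist view shows the round stub at (322,193), against a prediction of (323,193). The tabs at columns 299 and 346 are centred, and the deck holes are level, so the yaw is right. The plug is at (323,40) and has no stub. Descending now.

Call:
play_rows:
  increments:
    - [0.5,1,-30,0,0]
    - [0,0,-30,0,0]
    - [0,0,-30,0,0]
    - [0,0,-25,0,0]
    - [0,0,-15,0,0]
    - [0,0,-7,0,0]
    - [0,0,0,0,0]
    - [0,0,0,0,0]

```text
time_s: 2.82
ee_pos: [513.5, -308.5, 96.9]
ee_rot: [179.9, 0.0, 82.3]
force: [-0.5, -0.9, -0.7]
gripper_width: 91.1
```

```bash
python3 - <<'E'
from h import *
im=env.grab_frame('wrist');cv2.imwrite('pics/w2.png',im[:,:,::-1])
im=env.grab_frame('scene');cv2.imwrite('pics/s2.png',cv2.resize(im[140:300,150:350,::-1],(800,600)))
print(env.state()['ee_pos'],env.state()['force'])
E
```

```text
[ 513.45864139 -308.36932402   96.83748425] [-0.56440985  0.55440725  0.24274769]
```

View pics/w2.png

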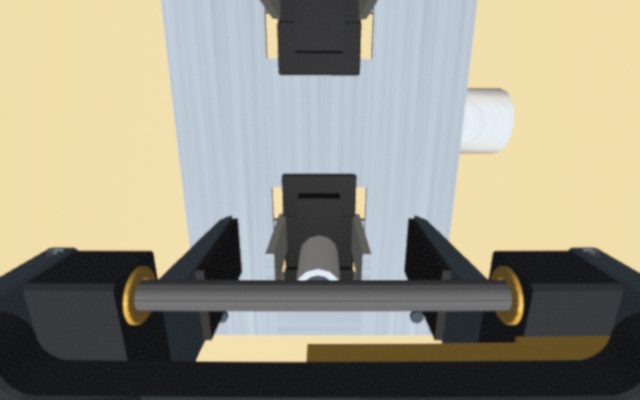

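View pics/s2.png

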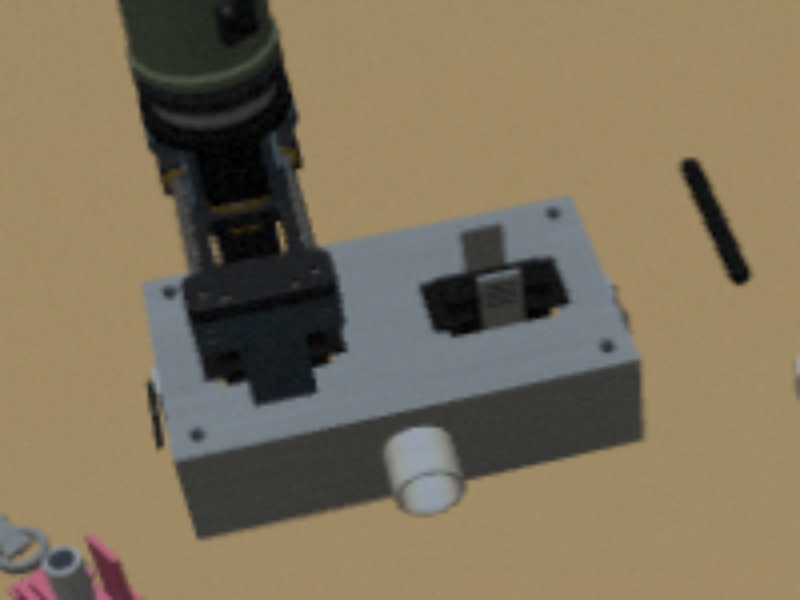

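The tabs are at columns 277 and 361 and the ring is at 319. The pads centre on 322.5, so the insert sits about 1.4 mm toward −x of the jaw centre. I'll correct that and pinch.

Call:
play_rows:
  increments:
    - [-1.4,0.2,-1,0,0]
    - [0,0,0,0,0.3]
    - [0,0,0,0,0.5]
    - [0,0,0,0,0.7]
    - [0,0,0,0,1]
    - [0,0,0,0,1]
    - [0,0,0,0,1]
    - [0,0,0,0,1]
    - [0,0,0,0,1]
  newtons: 30

```text
time_s: 4.05
ee_pos: [511.7, -307.9, 95.1]
ee_rot: [180.0, 0.0, 82.3]
force: [-1.0, 0.1, 2.0]
gripper_width: 31.5
```

Width is 31.5 mm, about 48 − 16, so the tabs are fully pinched with little side force. Next I lift a little and check.

Call:
play_rows:
  increments:
    - [0,0,4,0,1]
    - [0,0,6,0,1]
    - [0,0,8,0,1]
    - [0,0,8,0,1]
    - [0,0,0,0,1]

```text
time_s: 4.68
ee_pos: [512.2, -308.2, 122.0]
ee_rot: [179.9, 0.0, 82.3]
force: [0.4, 0.5, -1.8]
gripper_width: 31.0
```

```bash
python3 - <<'E'
from h import *
im=env.grab_frame('scene');cv2.imwrite('pics/s3.png',cv2.resize(im[140:300,150:350,::-1],(800,600)))
E
```

```text
(no output)
```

View pics/s3.png

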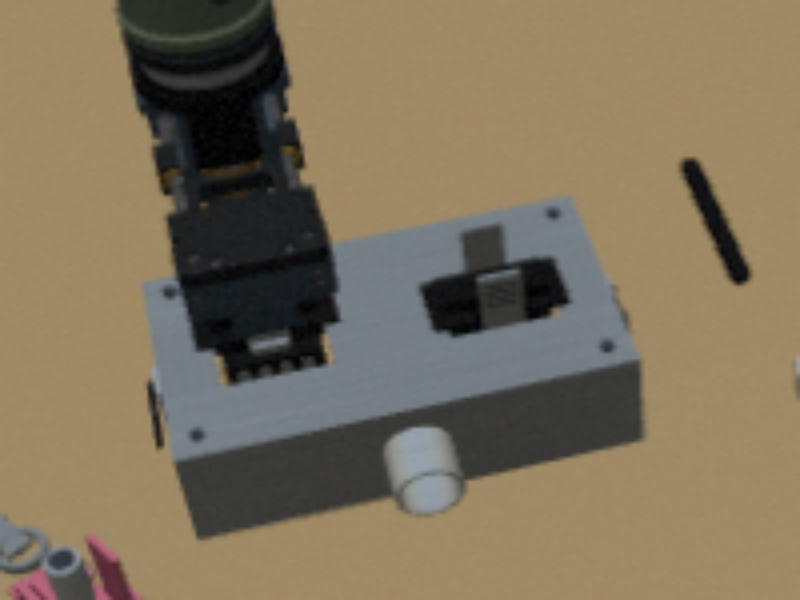

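It is rising straight, with the body visible between the deck and the fingers around (275,365). I'll lift it clear of the plug's tabs and carry it towards the tray.

Call:
play_rows:
  increments:
    - [0,0,15,0,1]
    - [0,0,20,0,1]
    - [0,0,20,0,1]
    - [0,0,20,0,1]
    - [0,0,20,0,1]
    - [0,0,10,0,1]
    - [0,10,0,0,1]
    - [0,20,0,0,1]
    - [0,30,0,0,1]
    - [0,35,0,0,1]
    - [0,35,0,0,1]
    - [0,35,0,0,1]
    - [0,35,0,0,1]
    - [-2,35,0,0,1]
    - [-2,35,0,0,1]
    - [-2,35,0,0,1]
    - [-2,35,0,0,1]
    - [-2,35,0,0,1]
    - [-2,35,0,0,1]
    - [-2,20,0,0,1]

```text
time_s: 7.22
ee_pos: [495.9, 124.5, 225.1]
ee_rot: [-179.9, 0.0, 82.4]
force: [0.2, 0.1, -1.7]
gripper_width: 31.3
```

Call:
play_rows:
  increments:
    - [-2,15,0,0,1]
    - [-2,10,0,0,1]
    - [0,0,0,0,1]
    - [0,0,0,0,1]

```text
time_s: 7.72
ee_pos: [493.6, 146.6, 225.9]
ee_rot: [180.0, 0.0, 82.3]
force: [0.4, -0.2, -1.8]
gripper_width: 31.2
```

```bash
python3 - <<'E'
from h import *
s=env.state();print(s['time_s'],s['ee_pos'],s['ee_rot'],s['force'],s['gripper_width'],s['qpos'].round(1))
im=env.grab_frame('wrist');cv2.imwrite('pics/w4.png',im[:,:,::-1])
im=env.grab_frame('scene');cv2.imwrite('pics/s4.png',im[:,:,::-1])
E
```

```text
7.725 [493.58423598 146.60025136 225.93963927] [1.79996949e+02 2.31641421e-02 8.22806563e+01] [ 0.39116194 -0.15763889 -1.83809201] 31.22252596170412 [15.3 13.  97.5 -0.  69.5 23. ]
```

View pics/w4.png

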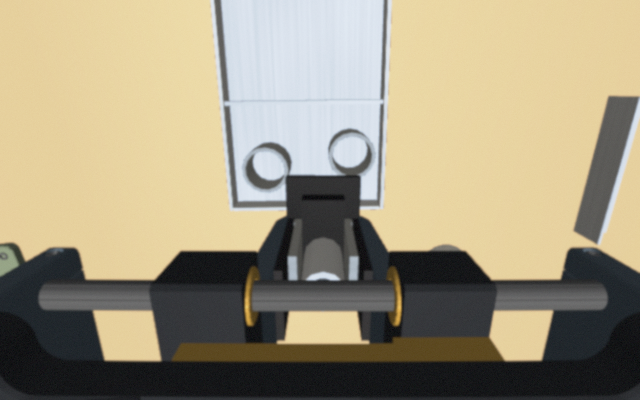

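View pics/s4.png

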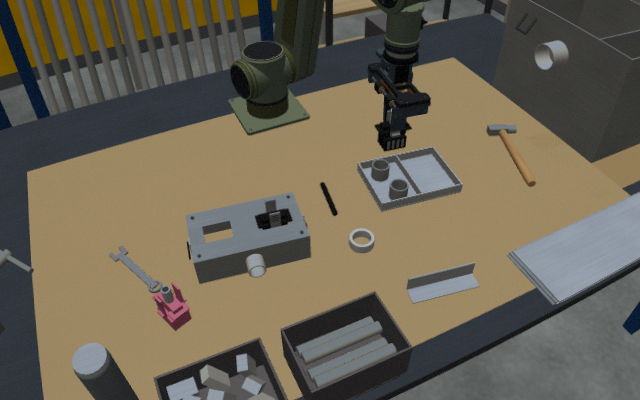

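```bash
python3 - <<'E'
from h import *
pos=[493.584,146.600,225.94];rot=[179.997,0.023,82.28]
c=wristcal(pos,rot);T=env.calibration('top')
L=[(-85,-115,30),(85,-115,30),(-81,0,30),(81,0,30),(85,115,30),(-85,115,30)]
px=np.array([(231,210),(383,208),(228,102.5),(382,101)])
tp=un([(624,130),(560,488),(148,62),(73,410)],6,(155,190))
for o in ([(c,[0,1,2,3],px)],[(c,[0,1],px[:2])],[(c,[0,1,2,3],px),(T,[1,0,4,5],tp)]):
    q,r,w=fit(L,o,[485,215,-.12]);cs,s=np.cos(q[2]),np.sin(q[2])
    print(q[:2].round(1),np.degrees(q[2]).round(2),r.round(1).tolist(),'free',(q[0]-s*56.5).round(1),(q[1]+cs*56.5).round(1))
E
```

```text
[484.9 219.5] -7.04 [[-1.1, 0.3], [1.2, 0.7], [-4.2, -0.1], [2.9, -0.4]] free 491.8 275.5
[484.5 220. ] -6.86 [[-1.2, 0.1], [1.2, 0.0]] free 491.3 276.1
[484.4 219.1] -7.05 [[-1.5, 0.6], [0.8, 1.1], [-4.6, 0.3], [2.4, 0.0], [-1.3, -1.1], [-1.2, -0.1], [-1.6, -1.5], [-1.6, 0.3]] free 491.3 275.2
```

The wrist and top fits put the compartment centre at about (491.5, 274), agreeing within 5 mm against a 26 mm margin. I'll move over it and lower to just above the floor.

Call:
play_rows:
  increments:
    - [0,15,0,1,1]
    - [0,25,0,0,1]
    - [-1,30,0,0,1]
    - [-1,30,0,0,1]
    - [0,17,0,0,1]
    - [0,10,0,0,1]
    - [0,0,-15,0,1]
    - [0,0,-25,0,1]
    - [0,0,-30,0,1]
    - [0,0,-30,0,1]
    - [0,0,-20,0,1]
    - [0,0,-12,0,1]
    - [0,0,-6,0,1]
    - [0,0,0,0,1]
    - [0,0,0,0,1]

```text
time_s: 9.7
ee_pos: [492.1, 274.3, 88.7]
ee_rot: [179.9, -0.0, 83.3]
force: [0.9, 0.3, -2.2]
gripper_width: 31.6
```

```bash
python3 - <<'E'
from h import *
im=env.grab_frame('wrist');cv2.imwrite('pics/w5.png',im[:,:,::-1])
im=env.grab_frame('scene');cv2.imwrite('pics/s5.png',cv2.resize(im[80:240,320:520,::-1],(750,600)))
E
```

```text
(no output)
```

View pics/w5.png

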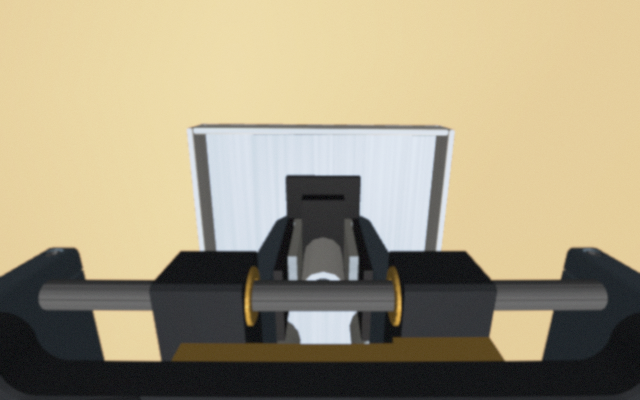

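View pics/s5.png

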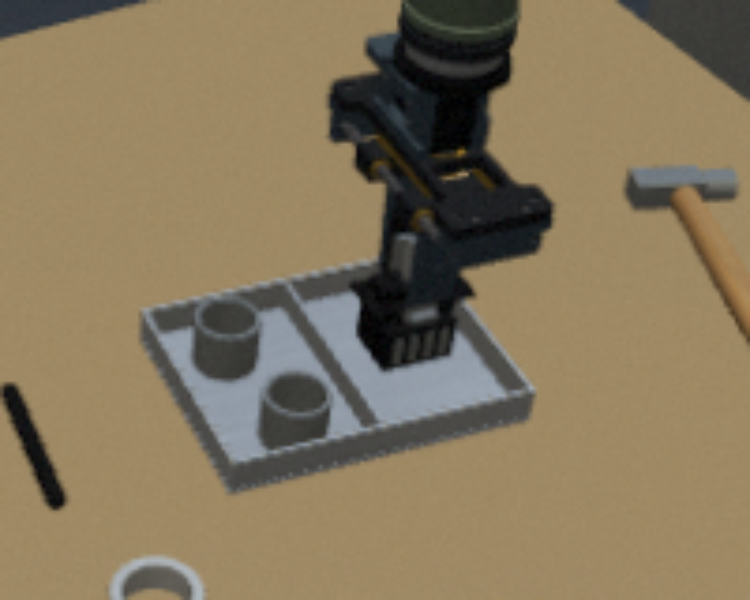

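The cartridge is over the empty compartment and clear of all walls: compartment columns 205–437, cartridge 287–360. Lowering to contact.

Call:
play_rows:
  increments:
    - [0,0,-4,0,1]
    - [0,0,-3,0,1]
    - [0,0,-2,0,1]
    - [0,0,-1,0,1]
    - [0,0,-1,0,1]
    - [0,0,0,0,1]

```text
time_s: 10.55
ee_pos: [491.6, 274.1, 76.9]
ee_rot: [180.0, 0.0, 83.3]
force: [-0.7, -0.6, -1.6]
gripper_width: 31.5
```

Call:
play_rows:
  increments:
    - [0,0,-0.7,0,1]
    - [0,0,-0.7,0,1]
    - [0,0,0,0,1]

```text
time_s: 10.92
ee_pos: [491.6, 274.1, 75.5]
ee_rot: [180.0, 0.0, 83.3]
force: [-0.4, 0.7, -1.8]
gripper_width: 31.1
```

Call:
play_rows:
  increments:
    - [0,0,-0.6,0,1]
    - [0,0,0,0,1]

```text
time_s: 11.18
ee_pos: [491.6, 274.1, 74.9]
ee_rot: [180.0, 0.0, 83.3]
force: [1.0, -0.2, -1.7]
gripper_width: 31.0
```

Call:
play_rows:
  increments:
    - [0,0,-0.6,0,1]
    - [0,0,0,0,1]

```text
time_s: 11.42
ee_pos: [491.6, 274.1, 74.3]
ee_rot: [-180.0, 0.0, 83.3]
force: [0.5, -0.1, -2.1]
gripper_width: 31.1
```

Call:
play_rows:
  increments:
    - [0,0,-0.6,0,1]
    - [0,0,0,0,1]

```text
time_s: 11.68
ee_pos: [491.7, 274.1, 74.1]
ee_rot: [180.0, -0.0, 83.3]
force: [-0.3, -0.8, 1.3]
gripper_width: 31.1
```

Vertical force swung from −2.1 to +1.3 N, so the foot is on the floor at the expected height (TCP about 74). Opening gently.

Call:
play_rows:
  increments:
    - [0,0,0,0,0.64]
    - [0,0,0,0,0.6]
    - [0,0,0,0,0.55]
    - [0,0,0,0,0.5]
    - [0,0,0,0,0.45]
    - [0,0,0,0,0.4]
    - [0,0,0,0,0.3]
    - [0,0,0,0,0.15]
    - [0,0,0,0,0]
    - [0,0,0,0,0]
    - [0,0,0,0,0]

```text
time_s: 13.05
ee_pos: [491.6, 274.1, 73.8]
ee_rot: [180.0, -0.0, 83.3]
force: [-0.1, -0.2, 0.4]
gripper_width: 91.1
```

```bash
python3 - <<'E'
from h import *
im=env.grab_frame('wrist');cv2.imwrite('pics/w6.png',im[:,:,::-1])
E
```

```text
(no output)
```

View pics/w6.png

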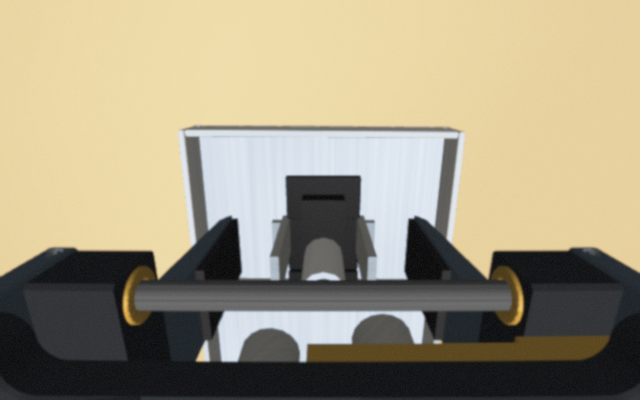

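The cartridge stands free: its tabs have sprung out (columns 275 and 372) and the pads are clear on both sides (238 and 407). Retreating straight up.

Call:
play_rows:
  increments:
    - [0,0,5,0,0]
    - [0,0,15,0,0]
    - [0,0,25,0,0]
    - [0,0,30,0,0]
    - [0,0,30,0,0]
    - [0,0,30,0,0]
    - [0,-20,20,0,0]
    - [0,-40,0,0,0]
    - [0,-40,0,0,0]
    - [0,-40,0,0,0]
    - [0,-20,0,0,0]
    - [0,0,0,0,0]
    - [0,0,0,0,0]

```text
time_s: 14.72
ee_pos: [491.8, 114.8, 229.4]
ee_rot: [179.9, -0.1, 83.3]
force: [-0.4, 0.1, -0.4]
gripper_width: 91.5
```

```bash
python3 - <<'E'
from h import *
im=env.grab_frame('scene');cv2.imwrite('pics/s7.png',cv2.resize(im[80:300,170:520,::-1],(795,500)))
im=env.grab_frame('wrist');cv2.imwrite('pics/w7.png',im[:,:,::-1])
s=env.state();print(s['time_s'],s['ee_pos'],s['force'])
E
```

```text
14.825 [491.6778664  115.04968392 229.03814419] [-0.42667059  0.34601343 -1.18395967]
```

View pics/s7.png

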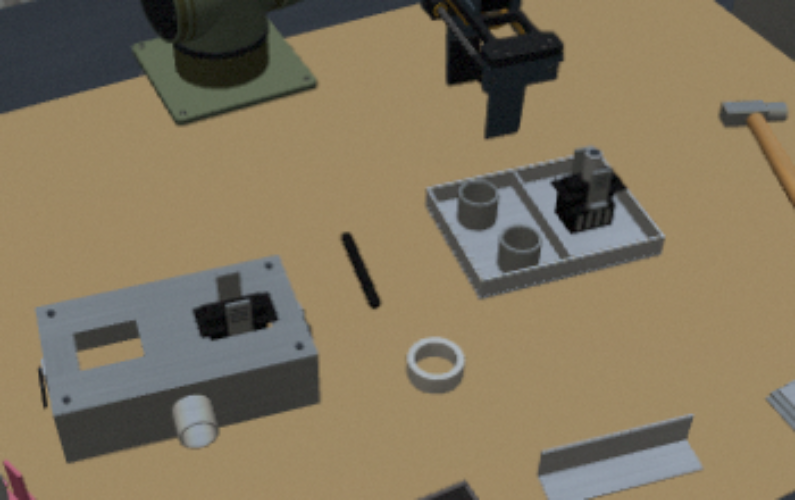

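View pics/w7.png

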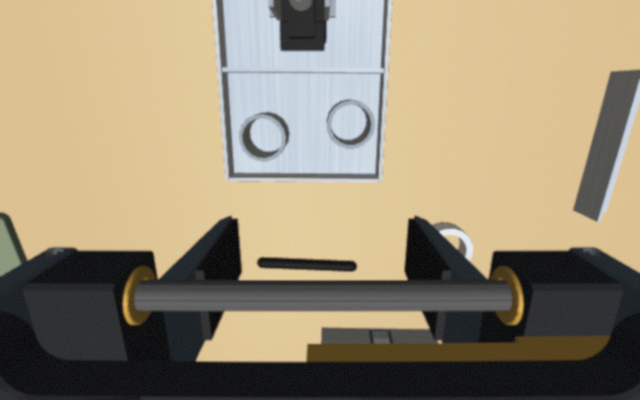

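The cartridge stands upright in the empty compartment (crop 588,195), and the plug is still snapped in (crop 237,312). The gripper is open and clear of everything, so I'm handing in.

```bash
python3 -c "
from workcell import env
print(env.job_done())"
```

```text
the job is handed in; nothing more can be done
None
```

The filter cartridge is out of the box and standing upright near the centre of the tray's empty compartment. I pinched its tabs at 30 N (the jaws closed to about 31 mm), lifted it straight out and carried it over the plug. I lowered it until the wrist force showed the floor carrying its weight, then released it slowly. I handed the job in at about 14.8 s.

The last pictures show the cartridge upright and clear of the tray walls. The blanking plug was still in its opening, the other tray parts and the pink look-alike were not touched, and the gripper was open and touching nothing.

**Disagreement between checks:** the tray position differed by up to 5 mm between the wrist and top views. The scene view of the tray was worse: its x estimate was 12 mm off the top view and its corner residuals reached about 5 px, so I did not use it. With about 26 mm to spare on each side, this did not affect the placing. No other check failed.

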